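Flip the inspection flag of the checked bearing

ROBOT

A 7-joint arm with a two-finger parallel gripper is mounted at the origin on a cart in front of the work surface, level with it; the furniture and walls round the work are solid. World frame = base frame: x ahead of the robot, y to its left, z up, the work surface at z = 0. Lengths are in m, angles in rad, forces in N, time in s.
With the tool pointing down it reaches from about 0.35 to 0.9 m from the base axis. Payload 7.2 kg.
Tool frame: the origin (TCP) lies at the very end of the fingers, on their centre line; the grasp point (between the pads) lies 19 mm behind it; z points along the fingers, x is the direction in which the jaws open and shut, and the axes are right-handed (so a half turn about z gives the same grasp; the last joint's range is limited). The gripper opens to 85 mm and grips with 20 to 120 N. Pads are 22 mm wide; open, the fingers measure 114 mm over their backs; the gripper's body (76 mm by 85 mm) begins 54 mm behind the grasp point. The pads swing forward as they close: fully open they stand 13 mm farther back than shut.
Start: joints at [1.066, 0.411, -0.013, 1.596, 0.006, 1.134, -0.082], TCP at [0.264, -0.566, 0.231] pointing down, gripper open.
Joint ranges: [-2.95, 2.95], [-0.29, 1.99], [-1.47, 1.44], [0.14, 2.54], [-1.03, 4.17], [0.13, 1.85], [-2.86, 2.86]. Speed limits (rad/s): [2.39, 2.39, 3.01, 3.01, 3.14, 3.14, 3.14].

INTERFACE

Orientations are given as a unit quaternion [w, x, y, z].
In Python, from cell import get_obs, get_image, finish_job gives the robot as it stands.
- The arm moves only by the tool play_rows, never from a script. Its argument "increments" is a list of rows, each a list of 3 entries, a list of its own where there are three numbers: the shift along the world's x, y, z normalised to -1 to 1, where 1 is 0.05 m, then the turn about the world's z normalised to -1 to 1, where 1 is 5 degrees, then the opening, from 0 (shut) to 1 (fully open). A call has 1 to 5 rows; each row shifts and turns the pose as measured when the row begins; what a row does not reach is not made up. A row lasts 1/8 s, in which the tool goes at most 62.5 mm and 10.7 degrees, less where a joint would pass 70% of its speed; a pose out of reach is approached as far as the arm can. A call with a number of a shift or a turn outside -1 to 1 is refused whole. A call with a gripper value outside its range is refused whole. The fingers move at their own pace and stop on an object; "newtons" is the grip in N (left out, the last holds). Time passes only in rows, so rows that do not move let the fingers close. It gives the time, the measured TCP pose, the force and the opening at its end, in the units of the state.
- get_obs(): the state, without advancing time (a new reading comes with each control period).
- get_image(name): name is "scene" or "top" or "wrist"; returns a dict with "pixels" (400x640x3 uint8, red, green, blue), "depth" (400x640 float32, m along the optical axis (not along the pixel's ray), 0 where there is no reading), "fov_y" (degrees; the focal length in pixels is half the picture's height over the tangent of half this angle, whatever the lens; pixels are square), "cx", "cy" (the principal point, pixels), "R" (3x3) and "t" (3): a world point X has camera coordinates R X + t; the wrist camera has in their place "hand_eye" (4x4, takes a point from camera to tool coordinates, whose origin is the TCP and whose axes are the tool frame's). Camera axes: x right, y down, z forward; pixel columns grow to the right and rows downward; lengths in m; the calibration is good to about 2 mm. The wrist camera is an equidistant fisheye: a pixel r from the principal point sees the ray r / f radians off the axis. A picture is of the moment at which its call begins: read the wrist's pose just before it.
- finish_job(): hands the job in, once; it reports no verdict.
The state is a dict: "time_s": time; "joint_pos": joint angles; "qd": joint speeds; "joint_efforts": joint torques, N m; "tcp_pos": TCP position; "tool_rot": TCP orientation; "contact_force": force on the tool from outside, world axes, zero at the start; "moment": the same for the moment, N m; "opening": finger opening in m.
Only numpy, scipy, OpenCV 4.12 (cv2) and the standard library are available. Lean on these libraries where they do the work, as an engineer would, in place of code of your own. Each camera call takes 0.05 s, during which the arm holds its last target.

TASK

The ball bearing in the inspection tray has been passed. With the fingertips only, gripping nothing, gently tip the hinged flag that stands in front of the bearing's bay up and over its pivot, and press it down fully flat on the far side so that its ring face shows instead of its dash. Leave the other two flags, the parts in the bays and everything else on the bench as they are.

Things in the scene. Friction and masses are not known exactly. Their poses are not given: they have to be found in the camera images.
- flag_left (a joint): hinge angle (rad) of the left flag (left is +y of the robot when the tray is straight): 0 = lying flat toward the robot with the dash face up, 1.57 = upright, 3.14 = lying flat toward the bays with the ring face up; it cannot go past either. A stiff hinge: it stays at whatever angle it is left and needs about 0.05 N m to turn.
- pivot_left (a point): point on the hinge axis of the left flag, midway between its two upright bracket cheeks, 65 mm above the bench. Fixed to the tray; the three pivots lie on one line (the tray's y), 105 mm apart. The cheeks are 5 mm thick, centred 26 mm either side, reach 7 mm above the axis and 7 mm before and behind it.
- flag_left_end (a point): middle of the free end of the left flag's paddle, 72 mm from the hinge axis. Aluminium plate 5 mm thick, 64 mm wide from 12 to 72 mm from the axis. Past the hinge it carries on as a finger tail, 36 mm wide, to 40 mm from the axis; at angle 0 the tail points to the bays with 50 mm of free space under it, and pressing it down raises the paddle.
- bay_left (a point): centre of the floor of the left bay, 12 mm above the bench, 135 mm behind the hinge axis, straight behind the left flag. The bay is 97 mm wide and 98 mm deep with walls up to 37 mm above the bench.
- flag_middle (a joint): hinge angle (rad) of the middle flag (left is +y of the robot when the tray is straight): 0 = lying flat toward the robot with the dash face up, 1.57 = upright, 3.14 = lying flat toward the bays with the ring face up; it cannot go past either. A stiff hinge: it stays at whatever angle it is left and needs about 0.05 N m to turn.
- pivot_middle (a point): point on the hinge axis of the middle flag, midway between its two upright bracket cheeks, 65 mm above the bench. Fixed to the tray; the three pivots lie on one line (the tray's y), 105 mm apart. The cheeks are 5 mm thick, centred 26 mm either side, reach 7 mm above the axis and 7 mm before and behind it.
- flag_middle_end (a point): middle of the free end of the middle flag's paddle, 72 mm from the hinge axis. Aluminium plate 5 mm thick, 64 mm wide from 12 to 72 mm from the axis. Past the hinge it carries on as a finger tail, 36 mm wide, to 40 mm from the axis; at angle 0 the tail points to the bays with 50 mm of free space under it, and pressing it down raises the paddle.
- bay_middle (a point): centre of the floor of the middle bay, 12 mm above the bench, 135 mm behind the hinge axis, straight behind the middle flag. The bay is 97 mm wide and 98 mm deep with walls up to 37 mm above the bench.
- flag_right (a joint): hinge angle (rad) of the right flag (left is +y of the robot when the tray is straight): 0 = lying flat toward the robot with the dash face up, 1.57 = upright, 3.14 = lying flat toward the bays with the ring face up; it cannot go past either. A stiff hinge: it stays at whatever angle it is left and needs about 0.05 N m to turn.
- pivot_right (a point): point on the hinge axis of the right flag, midway between its two upright bracket cheeks, 65 mm above the bench. Fixed to the tray; the three pivots lie on one line (the tray's y), 105 mm apart. The cheeks are 5 mm thick, centred 26 mm either side, reach 7 mm above the axis and 7 mm before and behind it.
- flag_right_end (a point): middle of the free end of the right flag's paddle, 72 mm from the hinge axis. Aluminium plate 5 mm thick, 64 mm wide from 12 to 72 mm from the axis. Past the hinge it carries on as a finger tail, 36 mm wide, to 40 mm from the axis; at angle 0 the tail points to the bays with 50 mm of free space under it, and pressing it down raises the paddle.
- bay_right (a point): centre of the floor of the right bay, 12 mm above the bench, 135 mm behind the hinge axis, straight behind the right flag. The bay is 97 mm wide and 98 mm deep with walls up to 37 mm above the bench.
- tray: plywood inspection tray, fixed to the bench, 262 x 330 mm with a 12 mm base; origin on the bench below the middle flag's hinge axis; x points from the flags to the bays (reaching from -70 to 192 mm), y along the row of flags, z up. Flat flags rest on slim rubber-topped pegs 55 mm before or behind the axis, 26 mm either side of the flag's middle line
- bearing: loose steel ball bearing lying flat in one of the bays, a ring 72 mm across and 17 mm high; origin at the centre of its underside
- nut: loose hexagon nut lying flat in another bay, 28 x 32 x 13 mm; origin at the centre of its underside
- bolt: loose bolt standing on its head in another bay, 85 mm tall, head 24 mm; origin at the centre of its underside
- screwdriver: screwdriver lying left of the tray, 222 mm long, 29 mm high; loose bystander; origin at the centre of its underside
- wood_block: wooden block right of the tray, 60 x 120 x 34 mm; loose bystander; origin at the centre of its underside
Not all that is in view belongs to the job. Of the things that look like the bearing, the largest one is meant.

How it is judged:
By the outcome, as a careful person would: the job done as asked, in the order asked, and still so for the second after the job is handed in, with the robot touching nothing.
It also fails if it takes over 42 s, if anything falls off the work surface, if the arm or the gripper's body presses on something with over 40 N, if the wrist force passes 120 N, or if a joint passes its speed limit or range.

## Working session

There is one attempt and no reset: what is moved stays moved. The work goes in short steps, Python scripts to look and compute and a tool call to move; the robot and the scene stay as the last step left them, time stands still between calls to the robot, and variables do not carry over. Pictures are saved under pics/ and viewed, and the job is handed in when it is done.

Besides the shell and the picture viewer there is one more tool, called in YAML: its name, and indented under it one key for each argument. play_rows: Moves the arm, as the interface text tells. Scaled input: -1 to 1 covers 0.05 m each way for a shift and 5 degrees each way for a turn. Its arguments: {"type":"object","properties":{"increments":{"type":"array"},"newtons":{"type":"number"}},"required":["increments"]}

```bash
ls; mkdir -p pics; python3 - <<'E'
from cell import *
import cv2,numpy as np
for n in("scene","top"):
    d=get_image(n);cv2.imwrite(f"pics/{n}0.png",d["pixels"][:,:,::-1]);np.savez(f"{n}0.npz",**d)
    print(n,d["fov_y"],d["cx"],d["cy"],d["R"],d["t"])
o=get_obs();print(o["time_s"],o["tcp_pos"],o["tool_rot"],o["opening"],o["contact_force"])
E
```

```text
pics
scene 47.3166364206158 315.32503619550613 198.7140388948751 [[ 0.47999895 -0.87723371 -0.00787536]
 [-0.55217844 -0.29513725 -0.77973905]
 [ 0.68168907  0.37862253 -0.62605511]] [-0.21651872  0.34630585  1.19045165]
top 52.22335756336249 320.74760271499247 200.85167874121424 [[ 0.00704418 -0.99975004  0.0212186 ]
 [-0.99873479 -0.00809042 -0.04963235]
 [ 0.04979161 -0.02084213 -0.99854214]] [0.02430345 0.51574171 1.22454197]
0.1 [ 0.26419723 -0.5659179   0.23052027] [-3.69985502e-04  8.43519530e-01 -5.37097985e-01 -6.48377837e-04] 0.08549073900824622 [ 0.64381315 -0.55594599 -0.4511763 ]
```

View pics/scene0.png

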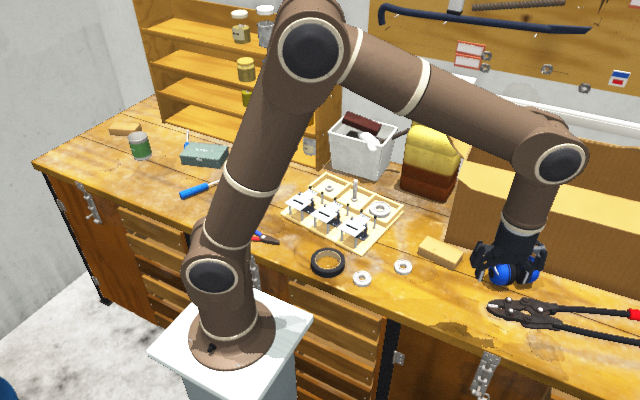

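View pics/top0.png

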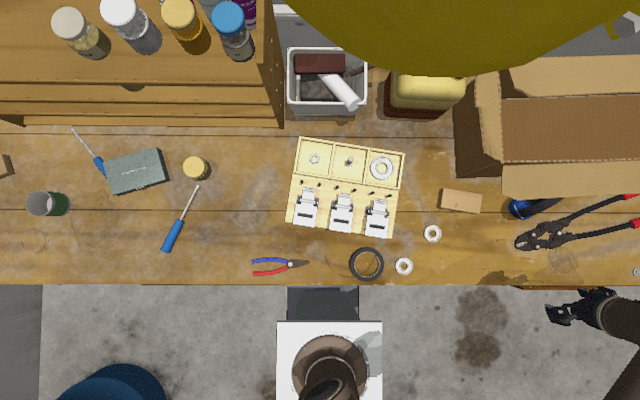

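```bash
python3 - <<'E'
import cv2,numpy as np
d=np.load("top0.npz");p=d["pixels"][:,:,::-1]
c=p[125:290,270:450];cv2.imwrite("pics/crop0.png",cv2.resize(c,None,fx=3.6,fy=3.6,interpolation=cv2.INTER_CUBIC))
d=np.load("scene0.npz");p=d["pixels"][:,:,::-1]
c=p[165:285,265:415];cv2.imwrite("pics/crop1.png",cv2.resize(c,None,fx=4,fy=4,interpolation=cv2.INTER_CUBIC))
E
```

```text
(no output)
```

View pics/crop0.png

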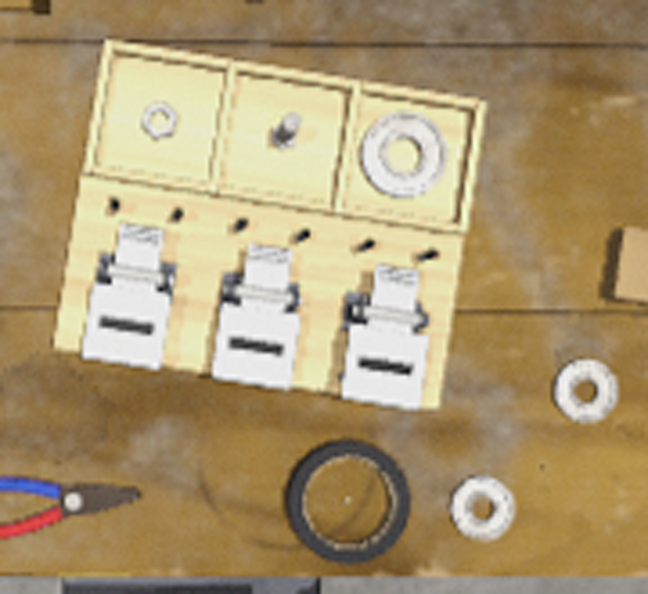

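View pics/crop1.png

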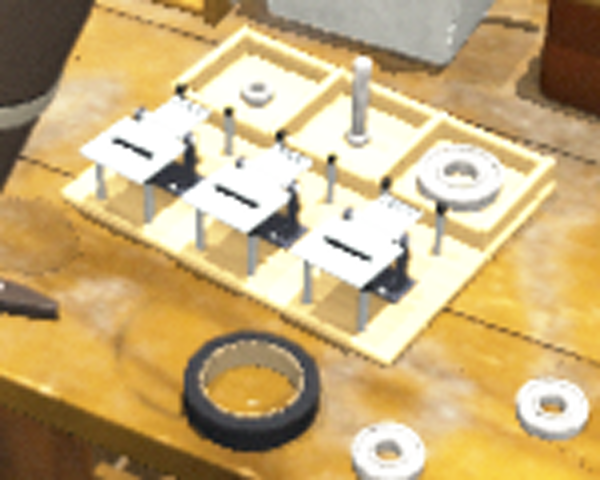

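```bash
cat >h.py <<'E'
import numpy as np
def ray(d,u,v):
    f=200/np.tan(np.radians(float(d["fov_y"]))/2)
    r=np.array([(u-d["cx"])/f,(v-d["cy"])/f,1.0]);R=d["R"];t=d["t"]
    return -R.T@t,R.T@r
def plane(d,u,v,z):
    c,r=ray(d,u,v);return c+r*(z-c[2])/r[2]
def proj(d,X):
    f=200/np.tan(np.radians(float(d["fov_y"]))/2)
    p=d["R"]@X+d["t"];return f*p[0]/p[2]+d["cx"],f*p[1]/p[2]+d["cy"]
E
python3 - <<'E'
import cv2,numpy as np
from h import *
d=np.load("top0.npz");p=d["pixels"]
m=((p.min(2)>205)&((p.max(2).astype(int)-p.min(2))<25)).astype(np.uint8)
m[:,:270]=0;m[:,450:]=0;m[:125]=0;m[290:]=0
n,l,s,c=cv2.connectedComponentsWithStats(m)
P=[]
for i in range(1,n):
    if s[i,4]<60:continue
    print(s[i],c[i])
    if s[i,1]>=180 and s[i,4]>250 : 
        r=cv2.minAreaRect(np.argwhere(l==i)[:,::-1].astype(np.float32));print(r,[plane(d,*q,0.0675).round(4)[:2] for q in cv2.boxPoints(r)])
# tray corners, from crop: outer walls top far (z .037), near base corners (z .012)
for u,v,z in [(107,40,.037),(486,102,.037),(466,232,.037),(85,177,.037),(55,350,.012),(402,156,.029)]:
    print(plane(d,270+u/3.6-.4,125+v/3.6-.4,z).round(4))
E
```

```text
[371 158  21  21 226] [381.23451327 168.42477876]
[293 188  24  39 539] [305.48051948 209.39888683]
((305.89306640625, 206.445068359375), (21.66815185546875, 37.101951599121094), 8.746162414550781) [array([0.4478, 0.1108]), array([0.554 , 0.0956]), array([0.545 , 0.0334]), array([0.4387, 0.049 ])]
[338 193  13  13 111] [343.76576577 199.51351351]
[373 199  13  13 105] [379.05714286 205.62857143]
[329 205  24  28 428] [340.85046729 219.05140187]
((341.0216369628906, 218.02975463867188), (21.782773971557617, 25.109975814819336), 8.972625732421875) [array([0.4324, 0.007 ]), array([ 0.5041, -0.004 ]), array([ 0.4948, -0.0665]), array([ 0.423 , -0.0553])]
[365 213  24  25 402] [376.6119403  225.39800995]
((376.63079833984375, 224.95387268066406), (21.582042694091797, 22.822391510009766), 7.125016689300537) [array([ 0.4151, -0.0979]), array([ 0.4807, -0.106 ]), array([ 0.4734, -0.1683]), array([ 0.4078, -0.16  ])]
[425 225  14  16 102] [431.28431373 232.56862745]
[396 258  16  15 102] [403.18627451 264.85294118]
[0.709  0.0942 0.037 ]
[ 0.6604 -0.2221  0.037 ]
[ 0.5515 -0.205   0.037 ]
[0.5944 0.1113 0.037 ]
[0.4513 0.1361 0.012 ]
[ 0.6155 -0.1531  0.029 ]
```

Things that could be taken for the bearing, in the top view: the ring in the right bay (382,168), two smaller loose bearings on the bench at (432,233) and (404,266), the tape roll at (366,264), and the nut at (314,159). The crop shows the large steel ring in the tray's right bay, so the flag to turn is the right one. All three flags are dash up.

play_rows:
  increments:
    - [[0.4,0.9,0.2],-0.75,0]
    - [[0.4,0.9,0.2],-0.75,0]
    - [[0.4,0.9,0],-0.75,0]
    - [[0.4,0.9,0],-0.75,0]
    - [[0.4,0.9,0],-0.75,0]
  newtons: 20

```text
time_s: 0.72
tcp_pos: [0.3628, -0.3368, 0.2483]
tool_rot: [-0.001, 0.739, -0.674, -0.002]
contact_force: [1.3, -0.8, 0.2]
opening: 0.0002
```

play_rows:
  increments:
    - [[0.45,0.9,0],-0.75,0]
    - [[0.45,0.9,0],-0.75,0]
    - [[0.45,0.9,0],-0.75,0]
    - [[0.4,0.9,0],-0.4,0]
    - [[0,0,0],0,0]

```text
time_s: 1.35
tcp_pos: [0.4528, -0.1462, 0.2477]
tool_rot: [0.001, -0.655, 0.755, 0.003]
contact_force: [-0.7, 0.1, 0.1]
opening: 0.0002
```

```bash
python3 - <<'E'
from cell import *
import cv2,numpy as np
o=get_obs();d=get_image("wrist");cv2.imwrite("pics/w1.png",d["pixels"][:,:,::-1])
np.savez("w1.npz",tcp=o["tcp_pos"],q=o["tool_rot"],**d)
print(o["time_s"],o["tcp_pos"],o["tool_rot"],o["contact_force"],d["fov_y"],d["cx"],d["cy"],d["hand_eye"])
E
```

```text
1.35 [ 0.45278587 -0.14622992  0.24771953] [ 0.00118364 -0.65529053  0.7553698   0.00306328] [-0.68037966  0.12298657  0.10405525] 65.70646984690485 317.5430166290001 199.40511792765628 [[ 9.99999873e-01 -4.81891222e-04 -1.47640777e-04  2.06135642e-04]
 [ 5.03974717e-04  9.59070017e-01  2.83168587e-01 -7.44998309e-02]
 [ 5.14138618e-06 -2.83168625e-01  9.59070138e-01 -1.42841922e-01]
 [ 0.00000000e+00  0.00000000e+00  0.00000000e+00  1.00000000e+00]]
```

View pics/w1.png

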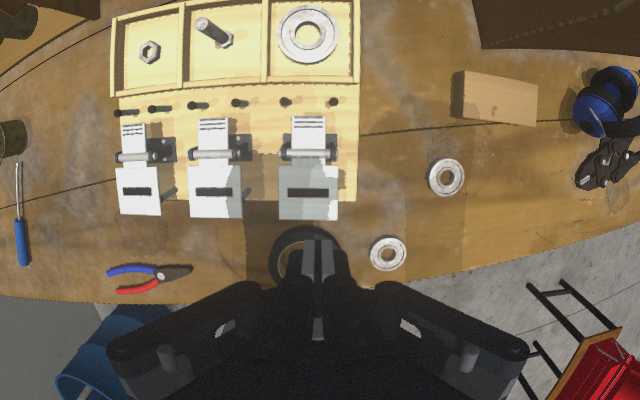

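```bash
cat >>h.py <<'E'
from scipy.spatial.transform import Rotation as Ro
def wplane(d,u,v,z):
    f=200/np.tan(np.radians(float(d["fov_y"]))/2)
    a=np.array([u-d["cx"],v-d["cy"]]);r=np.hypot(*a);th=r/f
    ray=np.array([*(a/r*np.sin(th)),np.cos(th)])
    q=d["q"];R=Ro.from_quat([q[1],q[2],q[3],q[0]]).as_matrix();H=d["hand_eye"]
    c=R@H[:3,3]+d["tcp"];w=R@H[:3,:3]@ray
    return c+w*(z-c[2])/w[2]
E
python3 - <<'E'
import numpy as np,cv2
from h import *
d=np.load("w1.npz")
for n,u,v,z in [("pL",279,167,.0675),("pR",338,165,.0675),("eR",339,219,.0675),("eL",279,220,.0675),("rod",309,153,.07),("tL",293,117,.0675),("tR",326,116,.0675),("midEndL",190,218,.0675),("midEndR",243,218,.0675),("bear",307,35,.029),("rod mid",217,154,.07),("rod left",137,156,.07)]:
    print(n,wplane(d,u,v,z).round(4))
c=d["pixels"][100:230,100:360,::-1];cv2.imwrite("pics/c2.png",cv2.resize(c,None,fx=3,fy=3,interpolation=cv2.INTER_CUBIC))
E
```

```text
pL [ 0.4731 -0.1068  0.0675]
pR [ 0.4663 -0.1691  0.0675]
eR [ 0.4058 -0.1627  0.0675]
eL [ 0.4139 -0.0962  0.0675]
rod [ 0.4836 -0.1408  0.07  ]
tL [ 0.5232 -0.1298  0.0675]
tR [ 0.5192 -0.1637  0.0675]
midEndL [0.4301 0.0101 0.0675]
midEndR [ 0.4217 -0.0556  0.0675]
bear [ 0.6167 -0.1564  0.029 ]
rod mid [ 0.4983 -0.0421  0.07  ]
rod left [0.5151 0.0608 0.07  ]
```

View pics/c2.png

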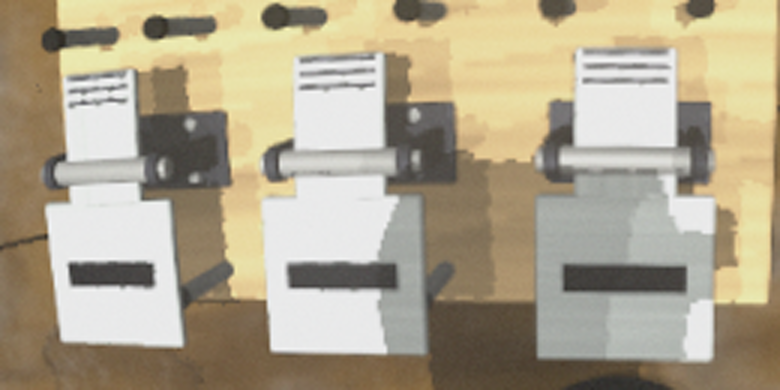

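play_rows:
  increments:
    - [[0.6,0.03,0],0,0]
    - [[0.5,0.02,-0.9],0,0]
    - [[0,0,-0.9],0,0]
    - [[0,0,-0.9],0,0]
    - [[0,0,-0.2],0,0]

```text
time_s: 2.02
tcp_pos: [0.5063, -0.1543, 0.0995]
tool_rot: [-0.0, -0.651, 0.759, 0.001]
contact_force: [0.5, -0.0, 0.5]
opening: -0.0001
```

play_rows:
  increments:
    - [[0.04,0.2,0],0,0]
    - [[0,0,0],0,0]

```text
time_s: 2.28
tcp_pos: [0.5089, -0.1451, 0.1012]
tool_rot: [-0.0, -0.651, 0.759, 0.0]
contact_force: [-0.3, -0.1, 0.4]
opening: -0.0001
```

play_rows:
  increments:
    - [[0,0,-0.3],0,0]
    - [[0,0,-0.3],0,0]
    - [[0,0,-0.2],0,0]
    - [[0,0,0],0,0]

```text
time_s: 2.78
tcp_pos: [0.5106, -0.1457, 0.0611]
tool_rot: [0.001, -0.651, 0.759, -0.002]
contact_force: [0.0, -0.1, -0.3]
opening: 0.0001
```

```bash
cat >look.py <<'E'
import sys
from cell import *
import cv2,numpy as np
n=sys.argv[1]
o=get_obs();d=get_image("wrist");np.savez(f"w{n}.npz",tcp=o["tcp_pos"],q=o["tool_rot"],**d)
e=get_image("scene")
a=d["pixels"][:260,60:460,::-1];b=e["pixels"][160:290,250:450,::-1]
b=cv2.resize(b,(400,260),interpolation=cv2.INTER_CUBIC)
cv2.imwrite(f"pics/l{n}.png",np.hstack([a,b]))
print(o["time_s"],o["tcp_pos"],o["contact_force"])
E
python3 look.py 2
```

```text
2.775 [ 0.5106347  -0.14574933  0.061122  ] [ 0.04473974 -0.10018302 -0.26973541]
```

View pics/l2.png

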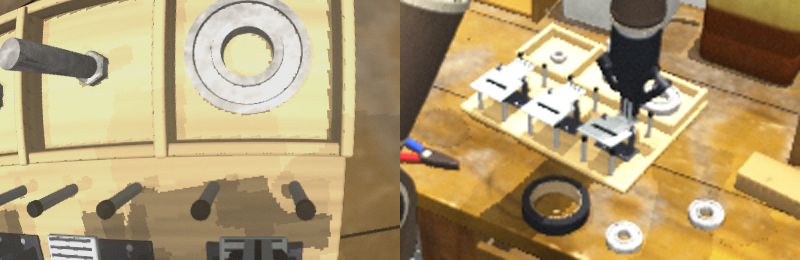

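The wrist view has the closed fingertips on the right flag's tail at about (255,245). In the scene view the paddle has just begun to lift. I'll keep pressing down.

play_rows:
  increments:
    - [[0,0,-0.15],0,0]
    - [[0,0,-0.15],0,0]
    - [[0,0,-0.1],0,0]
    - [[0,0,0],0,0]

```text
time_s: 3.38
tcp_pos: [0.5117, -0.146, 0.0413]
tool_rot: [0.002, -0.651, 0.759, -0.003]
contact_force: [-0.4, -0.4, 0.5]
opening: -0.0
```

```bash
python3 look.py 3
```

```text
3.375 [ 0.51174334 -0.14600319  0.04127496] [-0.36977739 -0.43964064  0.54332662]
```

View pics/l3.png

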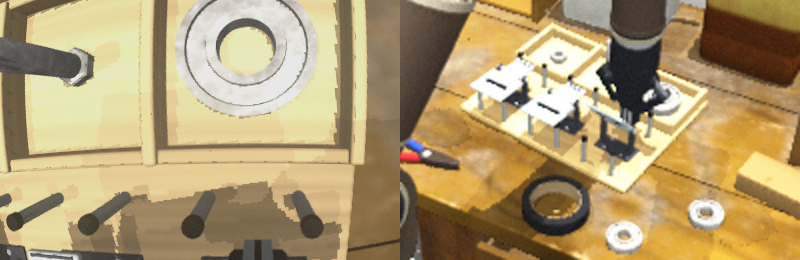

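play_rows:
  increments:
    - [[0,0,0.8],0,0]
    - [[0,0,1],0,0]
    - [[0,0,1],0,0]
    - [[0,0,1],0,0]
    - [[0,0,0],0,0]

```text
time_s: 4.1
tcp_pos: [0.5089, -0.1452, 0.2365]
tool_rot: [0.001, -0.651, 0.759, -0.001]
contact_force: [-0.6, 0.7, 0.0]
opening: 0.0005
```

play_rows:
  increments:
    - [[-0.8,0.12,0],0,0]
    - [[-0.8,0.12,0],0,0]
    - [[-0.8,0.12,0],0,0]
    - [[0,0,0],0,0]

```text
time_s: 4.6
tcp_pos: [0.3833, -0.1262, 0.2332]
tool_rot: [-0.001, -0.651, 0.759, 0.001]
contact_force: [1.5, -0.2, 0.1]
opening: -0.0002
```

```bash
python3 look.py 4
```

```text
4.6 [ 0.38329845 -0.12623681  0.23321012] [ 1.51632521 -0.20743752  0.13848525]
```

View pics/l4.png

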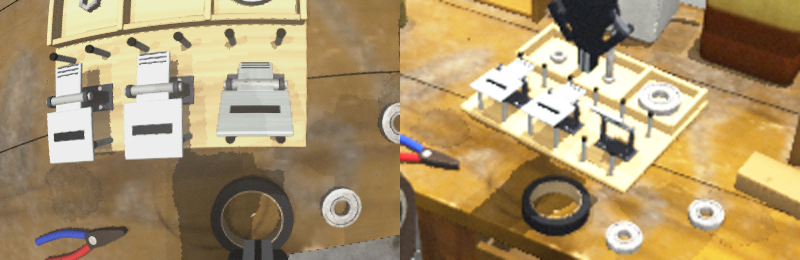

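play_rows:
  increments:
    - [[0,0,-0.9],0,0]
    - [[0,0,-0.9],0,0]
    - [[0,0,-0.9],0,0]
    - [[0,0,0],0,0]

```text
time_s: 5.2
tcp_pos: [0.3913, -0.1266, 0.0951]
tool_rot: [0.002, -0.651, 0.759, -0.001]
contact_force: [-0.4, 0.4, 0.5]
opening: 0.0002
```

play_rows:
  increments:
    - [[0.5,-0.1,0],0,0]
    - [[0.4,-0.06,0],0,0]
    - [[0.4,-0.06,0],0,0]
    - [[0.3,-0.05,0],0,0]
    - [[0,0,0],0,0]

```text
time_s: 5.82
tcp_pos: [0.4785, -0.1409, 0.1015]
tool_rot: [0.003, -0.652, 0.759, -0.002]
contact_force: [0.1, 0.8, 0.2]
opening: -0.0001
```

```bash
python3 look.py 5
```

```text
5.825 [ 0.47846836 -0.14090848  0.10146828] [0.10068754 0.80482705 0.19193911]
```

View pics/l5.png

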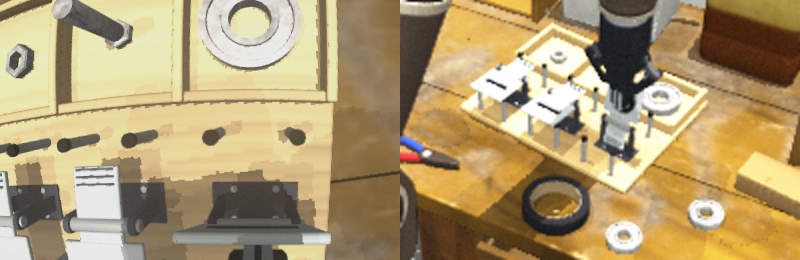

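The wrist view shows the paddle about upright, edge-on at (250,237), with the fingers behind it. I'll push it on over.

play_rows:
  increments:
    - [[0.35,-0.05,-0.05],0,0]
    - [[0.35,-0.05,-0.05],0,0]
    - [[0,0,0],0,0]

```text
time_s: 6.3
tcp_pos: [0.5116, -0.146, 0.0972]
tool_rot: [0.002, -0.651, 0.759, -0.002]
contact_force: [0.5, 0.0, -0.6]
opening: -0.0001
```

```bash
python3 look.py 6
```

```text
6.3 [ 0.51157115 -0.14602059  0.0971904 ] [ 0.52630271  0.00058624 -0.5540594 ]
```

View pics/l6.png

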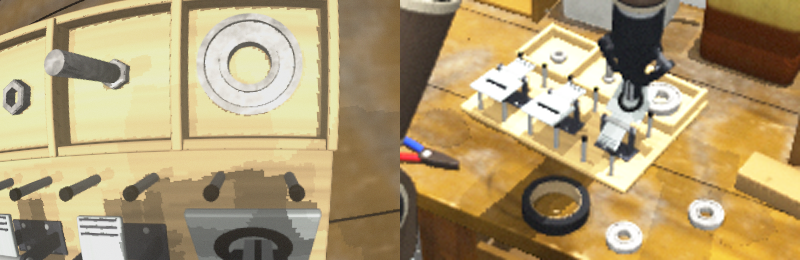

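The ring face now shows at (250,245), with the paddle leaning toward the bays. Next I press it down while shifting slightly forward.

play_rows:
  increments:
    - [[0.2,-0.03,-0.15],0,0]
    - [[0.15,-0.02,-0.15],0,0]
    - [[0,0,-0.15],0,0]
    - [[0,0,0],0,0]

```text
time_s: 6.9
tcp_pos: [0.5284, -0.1486, 0.0728]
tool_rot: [0.002, -0.651, 0.759, -0.001]
contact_force: [-0.7, -0.6, 0.3]
opening: 0.0003
```

play_rows:
  increments:
    - [[0,0,-0.1],0,0]

```text
time_s: 7.02
tcp_pos: [0.5287, -0.1486, 0.0679]
tool_rot: [0.002, -0.651, 0.759, -0.001]
contact_force: [1.0, 0.3, 0.3]
opening: -0.0001
```

play_rows:
  increments:
    - [[0,0,-0.05],0,0]

```text
time_s: 7.15
tcp_pos: [0.5288, -0.1486, 0.0668]
tool_rot: [0.002, -0.651, 0.759, -0.002]
contact_force: [-9.4, 2.5, 33.2]
opening: -0.0
```

play_rows:
  increments:
    - [[0,0,-0.05],0,0]

```text
time_s: 7.28
tcp_pos: [0.5288, -0.1486, 0.0668]
tool_rot: [0.002, -0.651, 0.759, -0.002]
contact_force: [-11.3, 2.2, 34.6]
opening: 0.0002
```

play_rows:
  increments:
    - [[0,0,-0.06],0,0]

```text
time_s: 7.4
tcp_pos: [0.5288, -0.1487, 0.0667]
tool_rot: [0.002, -0.651, 0.759, -0.003]
contact_force: [-11.3, 3.2, 35.2]
opening: 0.0
```

Firm stop at 0.067 m with about 35 N, so the flag is on its pegs. I'll lift off and check.

play_rows:
  increments:
    - [[0,0,0.3],0,0]
    - [[0,0,1],0,0]
    - [[0,0,1],0,0]
    - [[0,0,1],0,0]
    - [[-0.5,0,0.6],0,0]

```text
time_s: 8.02
tcp_pos: [0.5017, -0.1477, 0.2664]
tool_rot: [0.001, -0.652, 0.759, -0.001]
contact_force: [0.2, -0.3, -0.6]
opening: 0.0004
```

play_rows:
  increments:
    - [[-0.8,0,0],0,0]
    - [[-0.8,0,0],0,0]
    - [[-0.5,0,0],0,0]
    - [[0,0,0],0,0]

```text
time_s: 8.52
tcp_pos: [0.3934, -0.1479, 0.27]
tool_rot: [0.002, -0.651, 0.759, -0.004]
contact_force: [0.5, 0.1, 0.5]
opening: -0.0
```

```bash
python3 look.py 7; python3 - <<'E'
from cell import *
import cv2,numpy as np
from h import *
d=get_image("top");e=np.load("top0.npz")
diff=np.abs(d["pixels"].astype(int)-e["pixels"]).max(2)
c=d["pixels"][125:290,270:450,::-1];cv2.imwrite("pics/t7.png",cv2.resize(c,None,fx=3.6,fy=3.6,interpolation=cv2.INTER_CUBIC))
xd=np.array([.9885,-.151,0]);yd=np.array([.151,.9885,0]);P=np.array([.4815,-.14,0])
for n in("top","scene"):
  g=get_image(n)
  for a,b in((.02,0),(.03,.025),(.03,-.025),(.06,.0),(.065,.025),(.065,-.025),(-.03,0)):
    X=P+a*xd+b*yd;X[2]=.0675
    u,v=proj(g,X);z=g["depth"][int(round(v)),int(round(u))];print(n,a,b,(round(u),round(v)),"h err mm",round(1000*((g["R"]@X+g["t"])[2]-z),1))
E
```

```text
8.525 [ 0.39337623 -0.14793793  0.26995438] [0.54211202 0.05316219 0.52757138]
top 0.02 0 (380, 205) h err mm -1.5
top 0.03 0.025 (372, 201) h err mm -2.3
top 0.03 -0.025 (389, 203) h err mm 1.1
top 0.06 0.0 (382, 192) h err mm 0.8
top 0.065 0.025 (374, 189) h err mm -5.9
top 0.065 -0.025 (391, 191) h err mm -2.8
top -0.03 0 (377, 222) h err mm 0.4
scene 0.02 0 (363, 218) h err mm -3.5
scene 0.03 0.025 (358, 213) h err mm -2.4
scene 0.03 -0.025 (371, 219) h err mm 3.5
scene 0.06 0.0 (369, 211) h err mm 2.4
scene 0.065 0.025 (364, 207) h err mm -1.1
scene 0.065 -0.025 (377, 213) h err mm 1.7
scene -0.03 0 (354, 226) h err mm 0.3
```

View pics/l7.png

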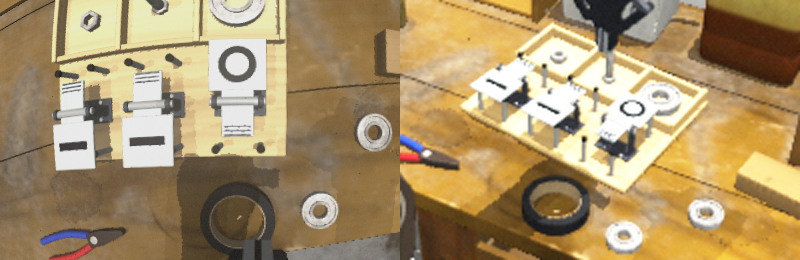

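View pics/t7.png

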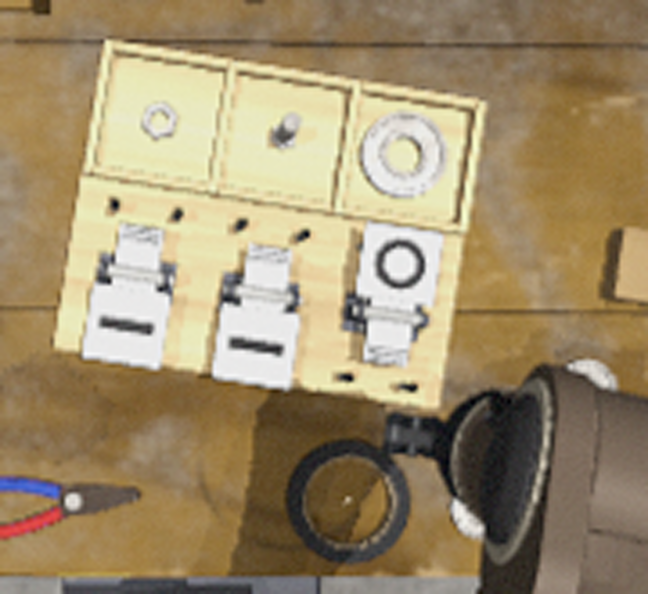

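The right flag lies flat toward the bays with its ring face up (crop 401,264). The other flags, the parts in the bays and the loose bearings are unchanged, and the fingers are clear of everything.

```bash
python3 -c "
from cell import *
print(finish_job())"
```

```text
the job is handed in; nothing more can be done
None
```

The right flag, the one in front of the bearing's bay, now lies flat toward the bays with its ring face up, and the job is handed in. I used closed fingertips only: pressed its tail down, pushed the paddle over from the front, then pressed it onto its pegs. It took about 8.5 s of the 42 s.

- **Flat:** the fingertip came to a firm stop at 0.067 m, and the flat flag's top should be at 0.0675 m. Depth readings on the paddle and tail were mostly within about 3 mm of flat. One corner of the paddle read 5.9 mm off in the top view and 1.1 mm off in the scene view. I took that as depth noise.
- **Force:** the final press briefly reached about 35 N vertical, with about 11 N sideways. That was at the fingertips and well under the 120 N wrist limit, but firmer than it needed to be.
- **Everything else:** in the final pictures the left and middle flags still show their dashes. The nut, bolt, bearing and the loose parts near the tray look unmoved. I checked this by eye rather than measuring it, and did not look closely at the screwdriver. The gripper was clear, with the tool tip at 0.27 m.

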